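# Kit the horse puppet's mending caddy

### The arm

A 7-joint arm with a two-finger parallel gripper is mounted at the origin on the work surface. World frame = base frame: x ahead of the robot, y to its left, z up, the work surface at z = 0. Lengths are in mm, angles in rad, forces in N, time in s.
With the tool pointing down it reaches from about 350 to 775 mm from the base axis. Payload 3.1 kg.
Tool frame: the origin (TCP) lies at the very end of the fingers, on their centre line; the grasp point (between the pads) lies r.grip_point_offset behind it (r.grip_point_offset is the distance from the TCP to the grasp point, in mm); z points along the fingers, y is the line along which they close (so a half turn about z gives the same grasp; the last joint's range is limited). The gripper opens to 85 mm and grips with 20 to 120 N. Pads are 22 mm wide; open, the fingers measure 114 mm over their backs; the gripper's body (76 mm by 85 mm) begins 54 mm behind the grasp point. The pads swing forward as they close: fully open they stand 13 mm farther back than shut.
Start: joints at [1.193, 0.311, 0.014, 1.512, -0.004, 1.319, -0.027], TCP at [181.272, -519.286, 231.304] pointing down, gripper open.
Joint ranges: [-2.7, 2.7], [-0.3, 1.91], [-1.27, 1.3], [0.12, 2.57], [-1.44, 4.58], [0.2, 2.03], [-3.05, 3.05]. Speed limits (rad/s): [2.79, 2.79, 3.14, 3.14, 3.14, 3.14, 3.14].

### API

Orientations are given as a unit quaternion [x, y, z, w].
In Python, from plant import r gives the robot as it stands.
- The arm moves only by the tool carry_out, never from a script. Its arguments are lists of equal length, an entry for each row: "xyz": the shift along the world's x, y, z in mm, a list of three; "rotation": the turn, a rotation vector about the world's x, y, z in degrees, a list of three. In form: {"xyz": [[dx, dy, dz], ...], "rotation": [[rx, ry, rz], ...]}. A call has 1 to 5 rows; each row shifts and turns the commanded pose from where the row before left it; what a row does not reach is not made up. A row lasts 1/8 s, in which the tool goes at most 62.5 mm and 10.7 degrees, less where a joint would pass 70% of its speed; a pose out of reach is approached as far as the arm can. A call is refused whole if a number of a shift passes 62.5 or a number of a turn 10.7, either way. A call with a gripper value outside its range is refused whole. "gripper" is the opening, from -1 (shut) to 1 (fully open), set as the call begins (left out, the last holds). The fingers move at their own pace and stop on an object; "newtons" is the grip in N (left out, the last holds). Time passes only in rows, so rows that do not move let the fingers close. It gives the time, the measured TCP pose, the force, the opening and the grip force at its end, in the units of the state.
- r.state(): the state, without advancing time (a new reading comes with each control period).
- r.snapshot(name): name is "side" or "top"; returns a dict with "pixels" (384x512x3 uint8, blue, green, red), "z_map" (384x512 float32, mm along the optical axis (not along the pixel's ray), 0 where there is no reading), "K" (3x3 intrinsics, pixels), "world_to_cam" (4x4, takes a point from world to camera coordinates). Camera axes: x right, y down, z forward; pixel columns grow to the right and rows downward; lengths in mm; the calibration is good to about 2 mm. A picture is of the moment at which its call begins.
- r.finish_job(): hands the job in; it is judged then, once.
The state is a dict: "t": time; "q": joint angles; "joint_vel": joint speeds; "tau": joint torques, N m; "tool_pos": TCP position; "orientation": TCP orientation; "contact_force": force on the tool from outside, world axes, zero at the start; "ft_torque": the same for the moment, N m; "opening": opening from 0.0 (shut) to 1.0 (fully open); "grip_force": force on a finger pad.
Only numpy, scipy, OpenCV 4.12 (cv2) and the standard library are available. Lean on these libraries where they do the work, as an engineer would, in place of code of your own. Each camera call takes 0.05 s, during which the arm holds its last target. There are 200 camera calls.

### The job

Kit the mending caddy for the red horse puppet: the red horse head goes in the blue tray, the pale birch hand in the yellow tray, the brass ring in the green tray and the chrome spring clamp in the white tray. Lower each one in rather than dropping it, so that it lies flat on the floor of its tray. Leave the black horse head and the dark walnut hand where they lie; they belong to other puppets.

Things in the scene. Friction and masses are not known exactly. Their poses are not given: they have to be found in the camera images.
- red_head: Shiny red, black-maned wooden puppet horse head lying on its side, 102 x 77 x 36 mm high, 0.12 kg. Origin: underside, mid neck, the best grip: flat-sided, 38 mm wide across y for x -25 to 12 mm. +z up; +x along the neck from the stump (x -42) to the ear tips (x 60); the muzzle, x 20 to 56, points to -y and ends at y -58; mane at y 19. Goes into the blue tray. Starts on a fixed grey mat 4 mm thick.
- birch_hand: Pale birch puppet hand with dowel wrist, lying flat, 98 x 47 x 16 mm high, 0.035 kg. Origin: underside, below the dowel's axis, the best grip: dowel 16 mm thick, x -26 to 20 mm. +z up, +x to the fingers: palm 32 mm wide from x 19, finger tips x 72, thumb to y 30, other side y -18. Goes into the yellow tray. Starts on a fixed grey mat 4 mm thick.
- brass_ring: brass curtain ring lying flat, outside diameter 52 mm, hole 32 mm, round section 10 mm thick (height 10 mm), 0.05 kg, with a small eye that sticks out to x = +35 mm. Origin: underside, centre of the ring; +z up, +x towards the eye. Goes into the green tray. Starts on a fixed grey mat 4 mm thick.
- spring_clamp: Chrome spring clamp, orange tips, closed (rigid, does not open), lying on its side, 104 x 57 x 22 mm high, 0.09 kg. Origin: underside, below the pivot, the best grip: cheeks 30 mm wide across y for x -14 to 14 mm. +z up, +x to the jaws (x 48); handles spread to y +-28 at x -56. Goes into the white tray. Starts on a fixed grey mat 4 mm thick.
- black_head: Black, grey-maned wooden puppet horse head lying on its side, 102 x 77 x 36 mm high, 0.12 kg. Origin: underside, mid neck, the best grip: flat-sided, 38 mm wide across y for x -25 to 12 mm. +z up; +x along the neck from the stump (x -42) to the ear tips (x 60); the muzzle, x 20 to 56, points to -y and ends at y -58; mane at y 19. Another puppet's: leave it. Starts on a fixed grey mat 4 mm thick.
- walnut_hand: Dark walnut puppet hand with dowel wrist, lying flat, 98 x 47 x 16 mm high, 0.035 kg. Origin: underside, below the dowel's axis, the best grip: dowel 16 mm thick, x -26 to 20 mm. +z up, +x to the fingers: palm 32 mm wide from x 19, finger tips x 72, thumb to y 30, other side y -18. Another puppet's: leave it. Starts on a fixed grey mat 4 mm thick.
- tray_blue: Blue plastic open tray, one of four equal ones fixed two by two, in any corner, in a plywood caddy; outside 130 (x) x 122 (y) x 22 mm high, walls and floor 3 mm. Origin: centre of its underside, 4 mm above the table; inner floor 3 mm above the origin; +z up. For the red horse head.
- tray_yellow: Yellow plastic open tray, one of four equal ones fixed two by two, in any corner, in a plywood caddy; outside 130 (x) x 122 (y) x 22 mm high, walls and floor 3 mm. Origin: centre of its underside, 4 mm above the table; inner floor 3 mm above the origin; +z up. For the pale birch hand.
- tray_green: Green plastic open tray, one of four equal ones fixed two by two, in any corner, in a plywood caddy; outside 130 (x) x 122 (y) x 22 mm high, walls and floor 3 mm. Origin: centre of its underside, 4 mm above the table; inner floor 3 mm above the origin; +z up. For the brass ring.
- tray_white: White plastic open tray, one of four equal ones fixed two by two, in any corner, in a plywood caddy; outside 130 (x) x 122 (y) x 22 mm high, walls and floor 3 mm. Origin: centre of its underside, 4 mm above the table; inner floor 3 mm above the origin; +z up. For the chrome spring clamp.
There are look-alikes about, which are no part of the job. What is shaped like the birch_hand but purple or turquoise is not meant.

How it is judged:
By the outcome, as a careful person would: the job done as asked, in the order asked, and still so for the second after the job is handed in, with the robot touching nothing.
It also fails if it takes over 106 s, if anything falls off the work surface, if the arm or the gripper's body presses on something with over 40 N, if the wrist force passes 120 N, or if a joint passes its speed limit or range.

## Working session

There is one attempt and no reset: what is moved stays moved. The work goes in short steps, Python scripts to look and compute and a tool call to move; the robot and the scene stay as the last step left them, time stands still between calls to the robot, and variables do not carry over. Pictures are saved under pics/ and viewed, at most 14 in all, crops included, and the job is handed in when it is done.

Besides the shell and the picture viewer there is one more tool, called after "Request:" as name(argument=value, ...) on one line, values as JSON. carry_out: Moves the arm, as the interface text tells. Its arguments: {"type":"object","properties":{"xyz":{"type":"array","items":{"type":"array","items":{"type":"number"}}},"rotation":{"type":"array","items":{"type":"array","items":{"type":"number"}}},"gripper":{"type":"number"},"newtons":{"type":"number"}},"required":["xyz","rotation"]}

```bash
mkdir -p pics; ls; python3 - <<'E'
from plant import r
import cv2,numpy as np
for n in("top","side"):
    s=r.snapshot(n); cv2.imwrite(f"pics/{n}0.png",s["pixels"]); np.savez(f"{n}0.npz",**s)
    print(n,s["K"].round(1).tolist(),s["world_to_cam"].round(3).tolist())
print(r.state(),r.grip_point_offset)
E
```

```text
pics
top [[474.0, 0.0, 263.9], [0.0, 474.0, 189.8], [0.0, 0.0, 1.0]] [[0.012, -1.0, -0.008, -43.563], [-0.999, -0.011, -0.046, 409.925], [0.046, 0.009, -0.999, 1303.225], [0.0, 0.0, 0.0, 1.0]]
side [[462.7, 0.0, 253.4], [0.0, 462.7, 198.4], [0.0, 0.0, 1.0]] [[0.98, -0.2, 0.011, -411.539], [-0.101, -0.54, -0.835, 36.828], [0.173, 0.817, -0.549, 1287.164], [0.0, 0.0, 0.0, 1.0]]
{'t': 0.1, 'q': array([ 1.19328336,  0.31165384,  0.01394929,  1.51288388, -0.00440644,
        1.31923039, -0.02722081]), 'joint_vel': array([ 0.00058945, -0.00044074,  0.00079074, -0.00647231,  0.00064602,
        0.00060525,  0.00024245]), 'tau': array([ 6.12384902e-04, -3.80852401e+01,  1.46334688e-01, -2.31240571e+01,
        1.21513908e-02,  8.08935467e-03,  1.60308520e-05]), 'tool_pos': array([ 181.06479747, -518.6432867 ,  230.33032527]), 'orientation': array([ 9.85928223e-01,  1.67165755e-01, -2.13762633e-04, -1.05083618e-03]), 'contact_force': array([ 0.08304139, -0.39311804, -0.27856387]), 'ft_torque': array([ 0.02006136, -0.04234786,  0.04718846]), 'grip_force': 0.0, 'opening': 1.0000384229719756} 18.700000000000003
```

View pics/top0.png

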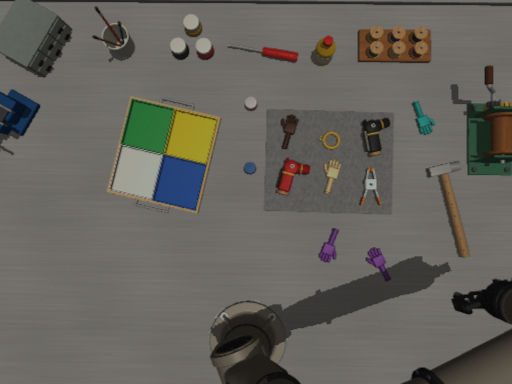

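View pics/side0.png

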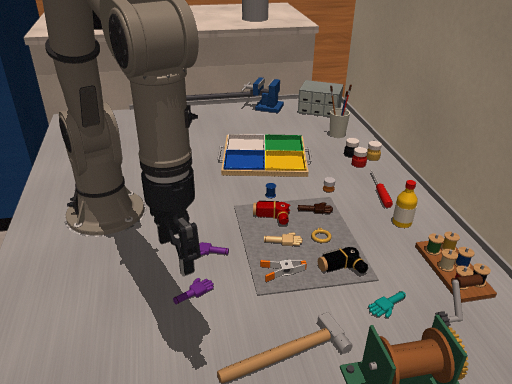

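Top view: the caddy's trays are green (148,126), yellow (193,137), white (137,173) and blue (181,183). On the mat are the red head (291,175), birch hand (332,177), ring (331,141), clamp (371,186), black head (375,135) and walnut hand (289,131). Hand-shaped things:
- Walnut (289,131)
- Birch (332,177)
- Purple (330,245) and (379,263)
- Turquoise (424,117)

Only (332,177) is pale wood. The red head is (291,175), not the black one at (375,135). I'll confirm this in a crop.

```bash
cat > h.py <<'E'
import numpy as np,cv2
def load(n): return dict(np.load(n+".npz"))
def ray(s,uv,z):
    W=s["world_to_cam"];R=W[:3,:3];c=-R.T@W[:3,3]
    uv=np.atleast_2d(uv).astype(float)
    d=np.c_[uv,np.ones(len(uv))]@np.linalg.inv(s["K"]).T@R
    return c+d*((z-c[2])/d[:,2])[:,None]
def proj(s,P):
    W=s["world_to_cam"];p=np.atleast_2d(P)@W[:3,:3].T+W[:3,3]
    q=p@s["K"].T; return q[:,:2]/q[:,2:]
def heights(s):
    z=s["z_map"];v,u=np.mgrid[:384,:512]
    d=np.stack([u,v,np.ones_like(u)],-1)@np.linalg.inv(s["K"]).T*z[...,None]
    W=s["world_to_cam"];return (d-W[:3,3])@W[:3,:3]
E
python3 - <<'E'
from h import *
s=load("top0");im=s["pixels"]
a=cv2.resize(im[105:218,262:397],None,fx=5.9,fy=5.3,interpolation=cv2.INTER_CUBIC);cv2.imwrite("pics/mat.png",cv2.resize(im[108:218,262:397],None,fx=5.4,fy=5.4,interpolation=cv2.INTER_CUBIC))
hsv=cv2.cvtColor(im,cv2.COLOR_BGR2HSV)
H=heights(s)
print("table",[H[y,x].round(1).tolist() for y,x in((230,290),(160,320),(126,148),(183,181),(173,137))])
# trays
for n,lo,hi,box in(("green",(50,120,40),(80,255,255),(110,90,230,215)),("yellow",(20,150,90),(35,255,255),(110,90,230,215)),("blue",(100,150,60),(125,255,255),(110,90,230,215)),("white",(0,0,150),(180,60,255),(110,90,230,215))):
    m=cv2.inRange(hsv,lo,hi);k=np.zeros_like(m);x0,y0,x1,y1=box;k[y0:y1,x0:x1]=m[y0:y1,x0:x1]
    cs=cv2.findContours(k,0,1)[0];c=max(cs,key=cv2.contourArea)
    bx=cv2.minAreaRect(c);p=cv2.boxPoints(bx);w=ray(s,p,20)
    print(n,bx,"ctr",w.mean(0).round(1)[:2],"edges",[(np.linalg.norm(w[i+1]-w[i]).round(1),np.degrees(np.arctan2(*(w[i+1]-w[i])[[1,0]])).round(1)) for i in(0,1)])
h=H[...,2]; 
row=[(x,round(float(h[150,x]),1)) for x in range(105,220,3)];print(row)
E
```

```text
table [[299.9, -112.4, -0.1], [495.8, -194.2, 0.8], [585.2, 287.5, 7.5], [426.5, 191.3, 10.5], [453.3, 315.8, 5.1]]
green ((147.14707946777344, 125.91177368164062), (42.928802490234375, 46.80937194824219), 14.03624439239502) ctr [583.3 286.6] edges [(np.float64(130.2), np.float64(-12.6)), (np.float64(119.8), np.float64(-103.5))]
yellow ((190.14828491210938, 135.7632293701172), (44.64620590209961, 47.3556022644043), 13.626995086669922) ctr [557.2 166.9] edges [(np.float64(131.6), np.float64(-12.4)), (np.float64(124.1), np.float64(-103.1))]
blue ((178.9342041015625, 182.0242156982422), (43.368473052978516, 46.441219329833984), 13.495734214782715) ctr [428.7 195.4] edges [(np.float64(127.9), np.float64(-12.3)), (np.float64(120.0), np.float64(-102.9))]
white ((136.67648315429688, 172.2941436767578), (39.290767669677734, 45.354156494140625), 14.03624439239502) ctr [454.2 312.6] edges [(np.float64(125.1), np.float64(-12.6)), (np.float64(109.1), np.float64(-103.4))]
[(105, 5.1), (108, -0.6), (111, -1.8), (114, 2.3), (117, 20.2), (120, 14.1), (123, 8.1), (126, 1320.3), (129, 10.7), (132, 5.7), (135, 5.2), (138, 5.0), (141, 14.8), (144, 26.2), (147, 23.6), (150, 21.7), (153, 24.5), (156, 6.3), (159, 6.1), (162, 26.7), (165, 20.4), (168, 9.6), (171, 7.9), (174, 5.5), (177, 10.7), (180, 5.4), (183, 8.0), (186, 8.4), (189, 2.8), (192, 11.1), (195, 6.0), (198, 9.5), (201, 11.8), (204, 7.4), (207, 4.6), (210, 14.6), (213, 0.3), (216, -5.2), (219, -0.1)]
```

View pics/mat.png

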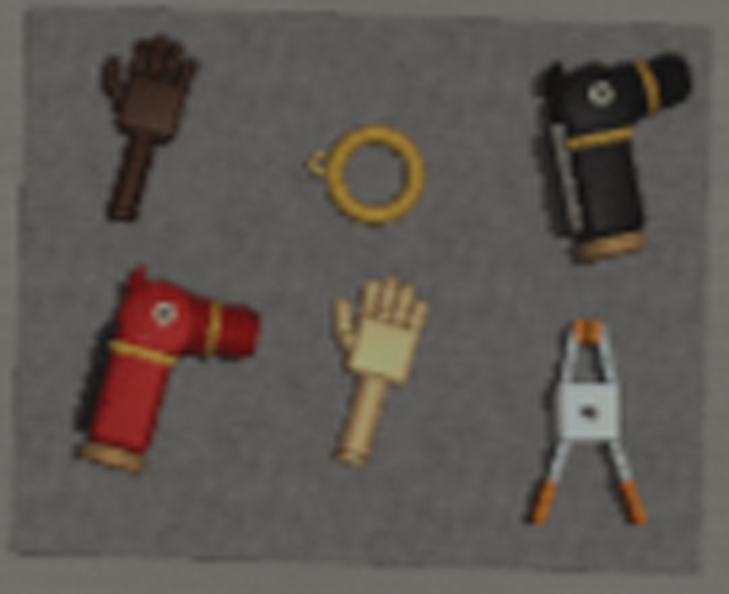

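The crop confirms it: the red head is at crop (150,370) and the birch hand at (380,370), the only pale hand. The ring is at (375,175) with its eye to the left, and the clamp is at (588,410). The black head (610,150) and walnut hand (150,120) stay. Next I'll measure the poses.

```bash
cat > meas.py <<'E'
from h import *
def comp(s,lo,hi,box,up=4):
    x0,y0,x1,y1=box
    im=cv2.resize(s["pixels"][y0:y1,x0:x1],None,fx=up,fy=up,interpolation=cv2.INTER_CUBIC)
    m=cv2.inRange(cv2.cvtColor(im,cv2.COLOR_BGR2HSV),np.array(lo),np.array(hi))
    return m,lambda p:(np.atleast_2d(p)+.5)/up-.5+[x0,y0]
def pts(m,f,s,z):
    v,u=np.nonzero(m);return ray(s,f(np.c_[u,v]),z)[:,:2]
E
python3 - <<'E'
from meas import *
s=load("top0")
print("cam",(-s["world_to_cam"][:3,:3].T@s["world_to_cam"][:3,3]).round(0))
def pca(p):
    c=p.mean(0);w,V=np.linalg.eigh(np.cov((p-c).T));d=V[:,1];d=d*np.sign(d[0]);return c,d,np.degrees(np.arctan2(d[1],d[0]))
# red: muted hue wrap
m,f=comp(s,(0,120,50),(8,255,255),(272,150,315,200)); m2,_=comp(s,(170,120,50),(180,255,255),(272,150,315,200)); m|=m2
P=pts(m,f,s,38); neck=P[P[:,0]<P[:,0].min()+50]
# refine: neck band in own axis
ang=-17.
for _ in range(8):
    a=np.radians(ang);R=np.array([[np.cos(a),np.sin(a)],[-np.sin(a),np.cos(a)]]);Q=P@R.T
    x0=Q[:,0].min();b=[]
    for x in np.arange(x0+6,x0+26,2):
        k=Q[abs(Q[:,0]-x)<1.5,1];b.append((x,k.min(),k.max()))
    b=np.array(b);sl=np.polyfit(b[:,0],(b[:,1]+b[:,2])/2,1)[0];ang+=np.degrees(np.arctan(sl))
print("red ang",ang,"x range",Q[:,0].min(),Q[:,0].max(),"y range",Q[:,1].min(),Q[:,1].max(),"neck",b.round(1)[[0,4,9]].tolist())
print("origin guess from ears/neck mid", (R.T@[Q[:,0].max()-60,(b[:,1]+b[:,2]).mean()/2]).round(1),"from muzzle y",Q[:,1].min()+58)
# birch
m,f=comp(s,(10,40,110),(35,255,255),(318,155,346,196))
n,l,st,c=cv2.connectedComponentsWithStats(m);m=(l==1+st[1:,4].argmax())
P=pts(m,f,s,14);c,d,a=pca(P);
ang=a
for _ in range(8):
    t=np.radians(ang);R=np.array([[np.cos(t),np.sin(t)],[-np.sin(t),np.cos(t)]]);Q=P@R.T;x0=Q[:,0].min()
    b=np.array([(x,np.median(Q[abs(Q[:,0]-x)<1.5,1])) for x in np.arange(x0+4,x0+40,2)])
    ang+=np.degrees(np.arctan(np.polyfit(b[:,0],b[:,1],1)[0]))
print("birch",ang,"xlen",np.ptp(Q[:,0]),"y",Q[:,1].min()-b[:,1].mean(),Q[:,1].max()-b[:,1].mean(),"origin",(R.T@[(Q[:,0].max()-72+Q[:,0].min()+26)/2,b[:,1].mean()]).round(1))
# ring
m,f=comp(s,(15,110,60),(35,255,255),(315,128,345,154))
n,l,st,c=cv2.connectedComponentsWithStats(m);m=(l==1+st[1:,4].argmax()).astype(np.uint8)
ct=cv2.findContours(m,0,1)[0];ct=max(ct,key=cv2.contourArea)
o=cv2.morphologyEx(cv2.drawContours(m*0,[ct],-1,1,-1),cv2.MORPH_OPEN,cv2.getStructuringElement(2,(31,31)))
P=pts(o,f,s,9);cc=P.mean(0);A=pts(m,f,s,9);far=A[np.argsort(-np.linalg.norm(A-cc,axis=1))[:15]].mean(0)-cc
print("ring",cc.round(1),"dia",np.ptp(P,axis=0),"eye",far.round(1),np.degrees(np.arctan2(far[1],far[0])))
# clamp: orange tips
m,f=comp(s,(5,130,90),(18,255,255),(355,160,388,210))
n,l,st,c=cv2.connectedComponentsWithStats(m)
tips=[ray(s,f(c[i]),12)[0,:2] for i in np.argsort(-st[1:,4])[:3]+1]
print("clamp tips",np.round(tips,1).tolist())
m,f=comp(s,(0,0,150),(180,60,255),(363,174,380,192));P=pts(m,f,s,26);print("cheeks",P.mean(0),np.ptp(P,axis=0), cv2.minAreaRect(P.astype(np.float32)))
E
```

```text
cam [ 350.  -50. 1320.]
red ang -14.53476270408546 x range 417.03608079632795 508.6418097015869 y range -39.38487142914957 31.392740345557343 neck [[423.0, -1.0, 30.1], [431.0, -1.0, 30.0], [441.0, -1.0, 30.1]]
origin guess from ears/neck mid [437.9 -98.7] from muzzle y 18.61512857085043
birch -16.22675581911327 xlen 97.33940760444312 y -15.239883019906102 30.651071671838217 origin [ 427.  -218.8]
ring [ 551.4 -223.3] dia [51.07176515 50.03120864] eye [ 5.6 33.3] 80.51026391632685
clamp tips [[471.8, -332.0], [383.3, -310.2], [384.0, -356.0]]
cheeks [ 429.67977488 -330.32251384] [26.24405787 25.92420107] ((429.79656982421875, -330.53802490234375), (25.98101043701172, 25.89241600036621), 0.6476585865020752)
```

Request:
carry_out(xyz=[[25,42.5,-10],[25,42.5,-10],[25,42.5,-10],[25,42.5,-10],[25,42.5,-10]], rotation=[[0,0,-3.4],[0,0,-3.4],[0,0,-3.4],[0,0,-3.4],[0,0,-3.4]], gripper=1, newtons=40)

```text
t: 0.72
tool_pos: [306.7, -305.1, 180.7]
orientation: [1.0, 0.019, -0.0, -0.0]
contact_force: [1.2, 0.3, 0.5]
opening: 1.002
grip_force: 0.0
```

Request:
carry_out(xyz=[[25,42.5,-10],[25,42.5,-10],[25,42.5,-10],[25,42.5,-10],[25,42.5,-10]], rotation=[[0,0,-3.4],[0,0,-3.4],[0,0,-3.4],[0,0,-3.4],[0,0,-3.4]])

```text
t: 1.35
tool_pos: [431.6, -93.0, 130.8]
orientation: [0.992, -0.13, -0.0, 0.0]
contact_force: [0.9, 0.6, -0.2]
opening: 0.998
grip_force: 0.0
```

Request:
carry_out(xyz=[[0,0,0],[0,0,0]], rotation=[[0,0,0],[0,0,0]])

```text
t: 1.6
tool_pos: [430.6, -94.8, 130.9]
orientation: [0.992, -0.128, -0.001, 0.0]
contact_force: [-0.3, 0.3, -0.2]
opening: 0.998
grip_force: 0.0
```

Request:
carry_out(xyz=[[1,0,-40],[0,0,-40],[0,0,-25],[0,0,-12],[0,0,-6]], rotation=[[0,0,0],[0,0,0],[0,0,0],[0,0,0],[0,0,0]])

```text
t: 2.22
tool_pos: [432.2, -95.4, 8.2]
orientation: [0.992, -0.129, 0.0, 0.0]
contact_force: [0.9, -0.4, 0.2]
opening: 1.001
grip_force: 0.0
```

```bash
python3 - <<'E'
from plant import r
import cv2,numpy as np
a=r.snapshot("side")["pixels"][170:290,220:370];b=r.snapshot("top")["pixels"][120:220,240:390]
f=lambda i:cv2.resize(i,(480,384),interpolation=cv2.INTER_CUBIC)
cv2.imwrite("pics/g1.png",cv2.resize(np.hstack([f(a),f(b)]),(800,320)))
s=r.state();print(s["tool_pos"],s["contact_force"])
E
```

```text
[432.41656698 -94.88620474   8.49476211] [-0.06255766 -0.72714112  0.53515641]
```

View pics/g1.png

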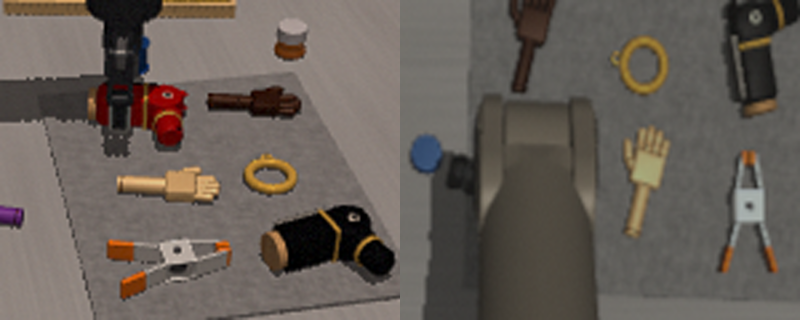

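The side crop shows the fingers straddling the red neck at about (118,105), with nothing touched. I'll close and lift.

Request:
carry_out(xyz=[[0,0,0],[0,0,0],[0,0,0],[0,0,0],[0,0,0]], rotation=[[0,0,0],[0,0,0],[0,0,0],[0,0,0],[0,0,0]], gripper=-1, newtons=40)

```text
t: 2.95
tool_pos: [433.0, -94.5, 9.0]
orientation: [0.992, -0.128, 0.001, 0.0]
contact_force: [-1.7, 0.5, 6.2]
opening: 0.438
grip_force: 40.9
```

Request:
carry_out(xyz=[[0,0,0],[0,0,0],[0,0,5],[0,0,20],[0,0,40]], rotation=[[0,0,0],[0,0,0],[0,0,0],[0,0,0],[0,0,0]])

```text
t: 3.58
tool_pos: [429.8, -93.7, 72.3]
orientation: [0.992, -0.128, -0.003, -0.0]
contact_force: [0.7, 0.3, -2.1]
opening: 0.435
grip_force: 40.2
```

Request:
carry_out(xyz=[[-2,38,15],[-2,38,15],[-2,38,0],[-2,38,0],[-2,38,0]], rotation=[[0,0,0.4],[0,0,0.4],[0,0,0.4],[0,0,0.4],[0,0,0.4]])

```text
t: 4.2
tool_pos: [421.4, 96.8, 103.0]
orientation: [0.994, -0.111, -0.0, 0.0]
contact_force: [0.1, 0.3, -1.7]
opening: 0.44
grip_force: 40.4
```

Request:
carry_out(xyz=[[-2,38,0],[-2,38,0],[-1,38,0],[0,2.5,0],[0,0,0]], rotation=[[0,0,0],[0,0,0],[0,0,0],[0,0,0],[0,0,0]])

```text
t: 4.82
tool_pos: [416.7, 211.5, 102.8]
orientation: [0.994, -0.111, -0.001, 0.001]
contact_force: [-0.4, -0.5, -2.2]
opening: 0.436
grip_force: 40.5
```

```bash
python3 - <<'E'
from plant import r
import cv2,numpy as np
a=r.snapshot("side")["pixels"][90:200,190:330];b=r.snapshot("top")["pixels"][85:225,95:265]
f=lambda i:cv2.resize(i,(480,384),interpolation=cv2.INTER_CUBIC)
cv2.imwrite("pics/g2.png",cv2.resize(np.hstack([f(a),f(b)]),(800,320)))
s=r.state();print(s["tool_pos"],s["contact_force"],s["grip_force"],s["q"].round(2))
E
```

```text
[417.18478159 210.49592921 102.87506235] [-0.0996946  -1.20837002 -2.45504459] 40.47208070755005 [-0.07  0.31 -0.52  1.9   0.18  0.98 -2.47]
```

View pics/g2.png

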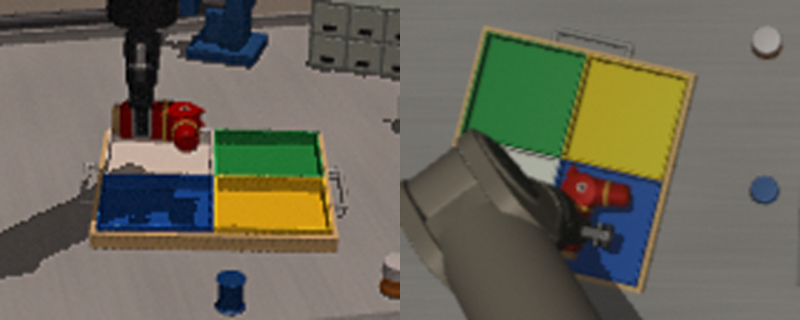

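The side view shows the red head held level. The top view shows it over the blue tray, clear of the walls once I allow for parallax. I'll lower it.

Request:
carry_out(xyz=[[0,0,-38],[0,0,-30],[0,0,-15],[0,0,-6],[0,0,-1]], rotation=[[0,0,0],[0,0,0],[0,0,0],[0,0,0],[0,0,0]])

```text
t: 5.55
tool_pos: [417.9, 212.2, 13.7]
orientation: [0.994, -0.111, 0.0, -0.0]
contact_force: [-0.5, -0.4, -2.3]
opening: 0.438
grip_force: 40.5
```

Request:
carry_out(xyz=[[0,0,-0.7],[0,0,-0.6],[0,0,0]], rotation=[[0,0,0],[0,0,0],[0,0,0]])

```text
t: 5.92
tool_pos: [417.5, 212.4, 12.4]
orientation: [0.994, -0.111, 0.0, -0.0]
contact_force: [-0.2, -0.5, -1.3]
opening: 0.438
grip_force: 40.5
```

Request:
carry_out(xyz=[[0,0,-0.7],[0,0,-0.6],[0,0,-0.3],[0,0,0]], rotation=[[0,0,0],[0,0,0],[0,0,0],[0,0,0]])

```text
t: 6.42
tool_pos: [417.5, 212.4, 12.0]
orientation: [0.994, -0.111, 0.0, 0.0]
contact_force: [-3.6, -2.7, 12.1]
opening: 0.438
grip_force: 42.3
```

Request:
carry_out(xyz=[[0,0,0.3],[0,0,0],[0,0,0],[0,0,0]], rotation=[[0,0,0],[0,0,0],[0,0,0],[0,0,0]], gripper=0.12)

```text
t: 6.92
tool_pos: [417.2, 212.2, 10.5]
orientation: [0.994, -0.111, -0.0, 0.0]
contact_force: [0.3, -1.3, -0.1]
opening: 0.559
grip_force: 0.0
```

Request:
carry_out(xyz=[[0,0,10],[0,0,25],[0,0,40],[0,0,30],[0,0,0]], rotation=[[0,0,0],[0,0,0],[0,0,0],[0,0,0],[0,0,0]])

```text
t: 7.55
tool_pos: [419.4, 213.6, 118.8]
orientation: [0.994, -0.111, 0.003, -0.002]
contact_force: [0.3, -0.1, -0.2]
opening: 0.56
grip_force: 0.0
```

Request:
carry_out(xyz=[[1,-48,0],[1,-48,0],[1,-48,0],[1,-48,0],[1,-48,0]], rotation=[[0,0,-0.7],[0,0,-0.7],[0,0,-0.7],[0,0,-0.7],[0,0,-0.7]])

```text
t: 8.18
tool_pos: [421.3, -29.3, 115.0]
orientation: [0.99, -0.142, -0.001, 0.0]
contact_force: [1.7, 0.8, -0.2]
opening: 0.562
grip_force: 0.0
```

Request:
carry_out(xyz=[[1,-48,0],[1,-48,0],[1,-48,0],[0,-46,0],[0,0,0]], rotation=[[0,0,0],[0,0,0],[0,0,0],[0,0,0],[0,0,0]])

```text
t: 8.8
tool_pos: [423.5, -222.4, 114.7]
orientation: [0.989, -0.145, -0.001, 0.001]
contact_force: [-0.2, 0.4, 0.8]
opening: 0.557
grip_force: 0.0
```

```bash
python3 - <<'E'
from plant import r
import cv2,numpy as np
a=r.snapshot("side")["pixels"];b=r.snapshot("top")["pixels"][85:225,95:265]
f=lambda i:cv2.resize(i,(512,384),interpolation=cv2.INTER_CUBIC)
cv2.imwrite("pics/g3.png",cv2.resize(np.hstack([f(a[90:290,180:400]),f(b)]),(800,300)))
s=r.state();print(s["tool_pos"],s["contact_force"],s["orientation"].round(3))
E
```

```text
[ 424.46074588 -217.28461775  114.77509157] [ 1.14240304  0.79416981 -0.69412082] [ 0.99  -0.142 -0.001 -0.001]
```

View pics/g3.png

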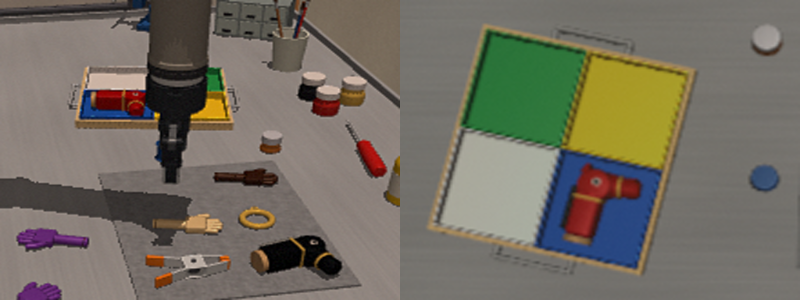

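The red head lies flat in the blue tray at crop (597,200). The gripper stands above the birch dowel at side crop (170,225). I'll go down to it.

Request:
carry_out(xyz=[[0,0,-40],[0,0,-35],[0,0,-20],[0,0,-10],[0,0,-4]], rotation=[[0,0,0],[0,0,0],[0,0,0],[0,0,0],[0,0,0]])

```text
t: 9.52
tool_pos: [425.4, -216.6, 6.5]
orientation: [0.99, -0.14, -0.0, -0.0]
contact_force: [-0.2, -0.3, 0.4]
opening: 0.559
grip_force: 0.0
```

Request:
carry_out(xyz=[[0,0,0],[0,0,0],[0,0,0],[0,0,0],[0,0,0]], rotation=[[0,0,0],[0,0,0],[0,0,0],[0,0,0],[0,0,0]], gripper=-1, newtons=30)

```text
t: 10.15
tool_pos: [426.1, -218.0, 7.6]
orientation: [0.99, -0.141, 0.001, 0.0]
contact_force: [-0.3, 1.5, 5.8]
opening: 0.168
grip_force: 29.8
```

Request:
carry_out(xyz=[[0,0,0],[0,0,0],[0,0,0]], rotation=[[0,0,0],[0,0,0],[0,0,0]])

```text
t: 10.52
tool_pos: [426.0, -218.0, 7.6]
orientation: [0.99, -0.141, 0.001, 0.0]
contact_force: [-0.6, 0.9, 5.4]
opening: 0.171
grip_force: 29.8
```

Request:
carry_out(xyz=[[0,0,5],[0,0,20],[0,0,45],[0,0,30],[13,48,0]], rotation=[[0,0,0],[0,0,0],[0,0,0],[0,0,0],[0,0,0.7]])

```text
t: 11.15
tool_pos: [439.5, -175.0, 109.4]
orientation: [0.99, -0.14, 0.003, 0.002]
contact_force: [0.5, 0.4, -1.6]
opening: 0.17
grip_force: 29.4
```

Request:
carry_out(xyz=[[13,48,0],[13,48,0],[13,48,0],[13,48,0],[13,48,0]], rotation=[[0,0,0.7],[0,0,0.7],[0,0,0.7],[0,0,0.7],[0,0,0]])

```text
t: 11.78
tool_pos: [503.2, 71.3, 106.5]
orientation: [0.994, -0.111, -0.0, 0.0]
contact_force: [0.6, -0.8, -0.8]
opening: 0.171
grip_force: 29.4
```

Request:
carry_out(xyz=[[13,48,0],[13,48,0],[0,0,0]], rotation=[[0,0,0],[0,0,0],[0,0,0]])

```text
t: 12.15
tool_pos: [528.6, 172.6, 106.7]
orientation: [0.994, -0.107, -0.0, -0.002]
contact_force: [-0.3, -0.5, 0.1]
opening: 0.172
grip_force: 29.4
```

```bash
python3 - <<'E'
from plant import r
import cv2,numpy as np
a=r.snapshot("side")["pixels"];b=r.snapshot("top")["pixels"][85:225,95:265]
f=lambda i:cv2.resize(i,(512,384),interpolation=cv2.INTER_CUBIC)
cv2.imwrite("pics/g4.png",cv2.resize(np.hstack([f(a[70:200,180:350]),f(b)]),(800,300)))
s=r.state();print(s["tool_pos"],s["contact_force"],s["orientation"].round(3),s["grip_force"],s["q"].round(2))
E
```

```text
[528.71999044 166.19807357 106.17731731] [-0.47600211 -0.58162038 -0.81864449] [ 0.994 -0.11  -0.001  0.001] 29.39203441143036 [-0.03  0.46 -0.41  1.67  0.2   1.06 -2.3 ]
```

View pics/g4.png

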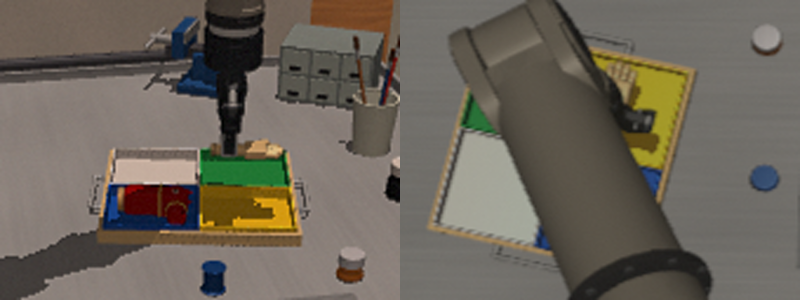

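The birch hand is held at side crop (255,148), with its shadow in the yellow tray. I'll lower it.

Request:
carry_out(xyz=[[0,0,-40],[0,0,-30],[0,0,-14],[0,0,-6],[0,0,-2.5]], rotation=[[0,0,0],[0,0,0],[0,0,0],[0,0,0],[0,0,0]])

```text
t: 12.88
tool_pos: [530.0, 166.0, 14.8]
orientation: [0.994, -0.111, 0.001, -0.0]
contact_force: [-0.5, -0.8, 0.4]
opening: 0.167
grip_force: 29.4
```

Request:
carry_out(xyz=[[0,0,-0.7],[0,0,-0.7],[0,0,-0.6],[0,0,0]], rotation=[[0,0,0],[0,0,0],[0,0,0],[0,0,0]])

```text
t: 13.38
tool_pos: [529.4, 166.3, 12.3]
orientation: [0.994, -0.111, 0.0, -0.0]
contact_force: [-0.6, -0.5, -0.6]
opening: 0.171
grip_force: 29.4
```

Request:
carry_out(xyz=[[0,0,-0.7],[0,0,-0.6],[0,0,-0.5],[0,0,0]], rotation=[[0,0,0],[0,0,0],[0,0,0],[0,0,0]])

```text
t: 13.88
tool_pos: [529.2, 166.2, 10.6]
orientation: [0.994, -0.111, -0.0, 0.0]
contact_force: [-0.5, -0.8, 2.7]
opening: 0.168
grip_force: 29.6
```

Request:
carry_out(xyz=[[0,0,0],[0,0,0],[0,0,0],[0,0,0]], rotation=[[0,0,0],[0,0,0],[0,0,0],[0,0,0]], gripper=-0.35)

```text
t: 14.38
tool_pos: [529.2, 166.2, 10.3]
orientation: [0.994, -0.111, -0.0, 0.0]
contact_force: [0.2, 0.3, 0.7]
opening: 0.328
grip_force: 0.0
```

Request:
carry_out(xyz=[[0,0,10],[0,0,25],[0,0,40],[0,0,30],[0,-20,0]], rotation=[[0,0,0],[0,0,0],[0,0,0],[0,0,0],[0,0,0]])

```text
t: 15.0
tool_pos: [531.5, 149.6, 119.7]
orientation: [0.994, -0.109, 0.004, -0.002]
contact_force: [0.2, -1.0, -0.3]
opening: 0.325
grip_force: 0.0
```

Request:
carry_out(xyz=[[2.4,-41,0],[2.4,-41,0],[2.4,-41,0],[2.4,-41,0],[2.4,-41,0]], rotation=[[0,0,10.4],[0,0,10.4],[0,0,10.4],[0,0,10.4],[0,0,10.4]], gripper=0.5)

```text
t: 15.62
tool_pos: [541.5, -60.1, 116.3]
orientation: [0.941, 0.339, 0.001, 0.0]
contact_force: [0.3, -0.3, -0.2]
opening: 0.752
grip_force: 0.0
```

Request:
carry_out(xyz=[[2.4,-41,0],[2.4,-41,0],[2.4,-41,0],[2.4,-41,0],[0,0,0]], rotation=[[0,0,10.4],[0,0,10.4],[0,0,10.4],[0,0,10.4],[0,0,0]])

```text
t: 16.25
tool_pos: [550.0, -229.0, 115.4]
orientation: [0.764, 0.645, -0.001, 0.001]
contact_force: [-0.2, 0.2, -0.5]
opening: 0.749
grip_force: 0.0
```

```bash
python3 - <<'E'
from plant import r
import cv2,numpy as np
a=r.snapshot("side")["pixels"];b=r.snapshot("top")["pixels"][85:225,95:265]
f=lambda i:cv2.resize(i,(512,384),interpolation=cv2.INTER_CUBIC)
cv2.imwrite("pics/g5.png",cv2.resize(np.hstack([f(a[150:290,220:400]),f(b)]),(800,300)))
s=r.state();print(s["tool_pos"],s["contact_force"],s["orientation"].round(3),s["opening"],s["q"].round(2))
E
```

```text
[ 550.83155921 -222.67804242  115.72140203] [ 0.56737632  0.90696987 -0.18398494] [ 0.762  0.647  0.    -0.   ] 0.7470968261445514 [ 0.8   0.57 -0.66  1.53  0.37  1.16 -0.09]
```

View pics/g5.png

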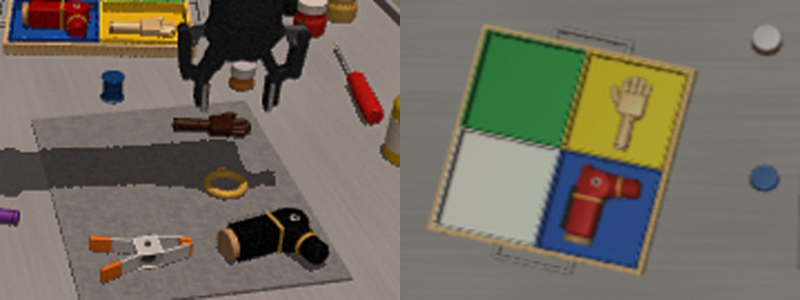

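The birch hand lies in the yellow tray at crop (630,110) and the red head is still in place. The open gripper stands over the ring at side crop (225,183). I'll descend and feel for the mat.

Request:
carry_out(xyz=[[0,0,-45],[0,0,-35],[0,0,-20],[0,0,-8],[0,0,-4]], rotation=[[0,0,0],[0,0,0],[0,0,0],[0,0,0],[0,0,0]])

```text
t: 16.98
tool_pos: [551.8, -222.4, 4.1]
orientation: [0.761, 0.649, 0.001, 0.001]
contact_force: [1.3, -0.2, 0.7]
opening: 0.751
grip_force: 0.0
```

Request:
carry_out(xyz=[[0,0,-1.5],[0,0,-1],[0,0,-1],[0,0,0]], rotation=[[0,0,0],[0,0,0],[0,0,0],[0,0,0]])

```text
t: 17.48
tool_pos: [550.9, -222.9, 0.1]
orientation: [0.761, 0.648, 0.0, 0.0]
contact_force: [-0.0, -0.0, -0.3]
opening: 0.75
grip_force: 0.0
```

Request:
carry_out(xyz=[[0,0,-1],[0,0,-0.7],[0,0,0]], rotation=[[0,0,0],[0,0,0],[0,0,0]])

```text
t: 17.85
tool_pos: [550.9, -222.8, -1.8]
orientation: [0.761, 0.648, 0.0, 0.0]
contact_force: [-0.1, -0.2, 0.2]
opening: 0.745
grip_force: 0.0
```

Request:
carry_out(xyz=[[0,0,-0.7],[0,0,-0.7],[0,0,0]], rotation=[[0,0,0],[0,0,0],[0,0,0]])

```text
t: 18.23
tool_pos: [550.9, -222.8, -1.9]
orientation: [0.761, 0.648, -0.0, 0.0]
contact_force: [-3.4, -0.0, 8.7]
opening: 0.753
grip_force: 3.9
```

Request:
carry_out(xyz=[[0,0,2.0],[0,0,1.7],[0,0,0]], rotation=[[0,0,0],[0,0,0],[0,0,0]])

```text
t: 18.6
tool_pos: [550.9, -222.8, 0.4]
orientation: [0.761, 0.648, 0.0, 0.0]
contact_force: [0.0, 0.5, 0.1]
opening: 0.751
grip_force: 0.0
```

Request:
carry_out(xyz=[[0,0,0],[0,0,0],[0,0,0],[0,0,0],[0,0,0]], rotation=[[0,0,0],[0,0,0],[0,0,0],[0,0,0],[0,0,0]], gripper=-1, newtons=25)

```text
t: 19.23
tool_pos: [551.7, -222.9, 1.2]
orientation: [0.761, 0.648, 0.001, 0.001]
contact_force: [-0.3, 0.0, 5.9]
opening: 0.582
grip_force: 29.3
```

Request:
carry_out(xyz=[[0,0,3],[0,0,10],[0,0,30],[0,0,45],[0,0,20]], rotation=[[0,0,0],[0,0,0],[0,0,0],[0,0,0],[0,0,0]])

```text
t: 19.85
tool_pos: [552.2, -222.8, 111.5]
orientation: [0.761, 0.648, 0.001, 0.002]
contact_force: [0.4, -0.4, -1.1]
opening: 0.585
grip_force: 26.3
```

```bash
python3 - <<'E'
from plant import r
import cv2,numpy as np
a=r.snapshot("side")["pixels"]
cv2.imwrite("pics/g6.png",cv2.resize(a[130:280,240:400],(640,600),interpolation=cv2.INTER_CUBIC))
s=r.state();print(s["tool_pos"],s["contact_force"],s["orientation"].round(3),s["opening"],s["grip_force"])
E
```

```text
[ 553.40428615 -223.17806111  113.54377165] [ 1.73355724 -0.73808342 -0.06658103] [0.761 0.648 0.002 0.003] 0.5853927884989865 26.332025080919266
```

View pics/g6.png

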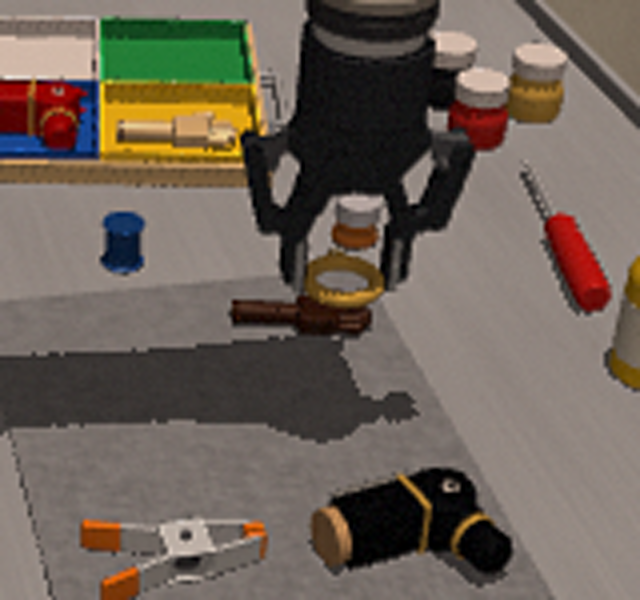

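The ring is gripped level between the pads at (344,280), and the walnut hand and black head are undisturbed. I'll carry it to the green tray.

Request:
carry_out(xyz=[[3,46,0],[3,46,0],[3,46,0],[3,46,0],[3,46,0]], rotation=[[0,0,0],[0,0,0],[0,0,0],[0,0,0],[0,0,0]])

```text
t: 20.52
tool_pos: [565.2, 8.4, 107.8]
orientation: [0.761, 0.648, -0.001, -0.0]
contact_force: [1.0, 0.1, -1.3]
opening: 0.584
grip_force: 26.3
```

Request:
carry_out(xyz=[[3,46,0],[3,46,0],[3,46,0],[3,46,0],[3,46,0]], rotation=[[0,0,0],[0,0,0],[0,0,0],[0,0,0],[0,0,0]])

```text
t: 21.15
tool_pos: [580.4, 238.1, 107.6]
orientation: [0.761, 0.648, -0.001, -0.0]
contact_force: [1.3, -0.3, -0.2]
opening: 0.583
grip_force: 26.3
```

Request:
carry_out(xyz=[[0,46,0],[0,2,0],[0,0,0],[0,0,0]], rotation=[[0,0,0],[0,0,0],[0,0,0],[0,0,0]])

```text
t: 21.65
tool_pos: [581.5, 282.8, 107.9]
orientation: [0.762, 0.647, -0.001, 0.001]
contact_force: [-0.2, -0.7, -0.2]
opening: 0.583
grip_force: 26.3
```

Request:
carry_out(xyz=[[0,1,-45],[0,1,-30],[0,0,-15],[0,0,-8],[0,0,-4]], rotation=[[0,0,0],[0,0,0],[0,0,0],[0,0,0],[0,0,0]])

```text
t: 22.28
tool_pos: [581.6, 287.3, 7.2]
orientation: [0.762, 0.648, 0.001, 0.0]
contact_force: [-0.5, -0.3, -1.4]
opening: 0.586
grip_force: 26.4
```

Request:
carry_out(xyz=[[0,0,-0.7],[0,0,-0.6],[0,0,0]], rotation=[[0,0,0],[0,0,0],[0,0,0]])

```text
t: 22.65
tool_pos: [581.2, 287.4, 5.8]
orientation: [0.761, 0.648, 0.0, 0.0]
contact_force: [-0.1, -1.4, -0.1]
opening: 0.587
grip_force: 26.4
```

Request:
carry_out(xyz=[[0,0,-0.6],[0,0,-0.5],[0,0,0]], rotation=[[0,0,0],[0,0,0],[0,0,0]])

```text
t: 23.02
tool_pos: [580.9, 287.2, 4.3]
orientation: [0.761, 0.648, 0.0, 0.0]
contact_force: [0.4, -0.5, 1.3]
opening: 0.586
grip_force: 27.1
```

Request:
carry_out(xyz=[[0,0,-0.5],[0,0,-0.4],[0,0,0]], rotation=[[0,0,0],[0,0,0],[0,0,0]])

```text
t: 23.4
tool_pos: [581.0, 287.3, 4.3]
orientation: [0.761, 0.648, 0.0, 0.0]
contact_force: [-2.5, -1.5, 5.7]
opening: 0.59
grip_force: 29.7
```

Request:
carry_out(xyz=[[0,0,0.4],[0,0,0],[0,0,0],[0,0,0]], rotation=[[0,0,0],[0,0,0],[0,0,0],[0,0,0]], gripper=0.45)

```text
t: 23.9
tool_pos: [580.8, 287.2, 3.4]
orientation: [0.761, 0.648, -0.0, -0.0]
contact_force: [0.7, -0.7, 0.4]
opening: 0.723
grip_force: 0.0
```

Request:
carry_out(xyz=[[0,0,10],[0,0,25],[0,0,40],[0,0,35],[-4,-20,0]], rotation=[[0,0,0],[0,0,0],[0,0,0],[0,0,0],[0,0,0]])

```text
t: 24.52
tool_pos: [578.4, 271.6, 118.9]
orientation: [0.76, 0.65, 0.005, -0.0]
contact_force: [0.0, -0.3, 0.2]
opening: 0.726
grip_force: 0.0
```

Request:
carry_out(xyz=[[-12,-50,0],[-12,-50,0],[-12,-50,0],[-12,-50,0],[-12,-50,0]], rotation=[[0,0,-8],[0,0,-8],[0,0,-8],[0,0,-8],[0,0,-8]])

```text
t: 25.15
tool_pos: [516.7, 15.9, 114.6]
orientation: [0.938, 0.347, 0.001, 0.0]
contact_force: [0.7, -1.1, 0.9]
opening: 0.724
grip_force: 0.0
```

Request:
carry_out(xyz=[[-12,-50,0],[-12,-50,0],[-12,-50,0],[-12,-50,0],[-12,-50,0]], rotation=[[0,0,-8],[0,0,-8],[0,0,-8],[0,0,-8],[0,0,-8]])

```text
t: 25.78
tool_pos: [456.9, -234.2, 114.7]
orientation: [1.0, 0.005, 0.001, 0.0]
contact_force: [0.8, 0.1, 0.5]
opening: 0.724
grip_force: 0.0
```

Request:
carry_out(xyz=[[-12,-50,0],[-15,-48,0],[0,0,0],[0,0,0]], rotation=[[0,0,0],[0,0,0],[0,0,0],[0,0,0]])

```text
t: 26.28
tool_pos: [430.5, -330.0, 114.1]
orientation: [1.0, 0.008, 0.001, -0.0]
contact_force: [-0.8, 1.0, -0.3]
opening: 0.722
grip_force: 0.0
```

```bash
python3 - <<'E'
from plant import r
import cv2,numpy as np
a=r.snapshot("side")["pixels"];b=r.snapshot("top")["pixels"][85:225,95:265]
f=lambda i:cv2.resize(i,(512,384),interpolation=cv2.INTER_CUBIC)
cv2.imwrite("pics/g7.png",cv2.resize(np.hstack([f(a[150:300,200:400]),f(b)]),(800,300)))
s=r.state();print(s["tool_pos"],s["contact_force"],s["orientation"].round(4),s["opening"],s["q"].round(2))
E
```

```text
[ 431.05957551 -328.76233957  114.01510855] [ 0.18534042 -0.60657586 -0.8401899 ] [ 1.e+00  9.e-03  5.e-04 -4.e-04] 0.7220747207188003 [ 0.84  0.41 -0.29  1.7   0.13  1.06 -1.04]
```

View pics/g7.png

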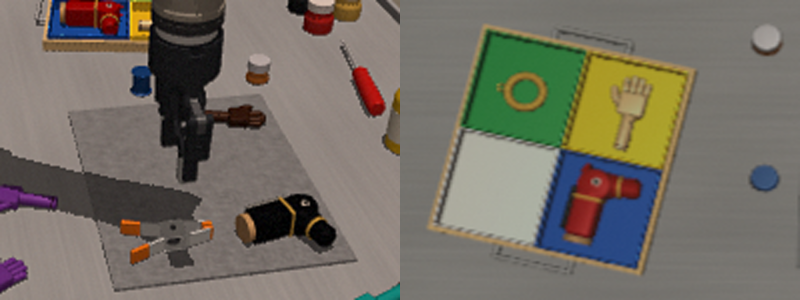

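The ring lies flat in the green tray at crop (523,92). The gripper is above the clamp's cheeks at side crop (172,233). I'll descend and grip.

Request:
carry_out(xyz=[[0,-1,-45],[0,0,-35],[0,0,-17],[0,0,-8],[0,0,-3]], rotation=[[0,0,0],[0,0,0],[0,0,0],[0,0,0],[0,0,0]])

```text
t: 27.0
tool_pos: [430.8, -331.8, 6.2]
orientation: [1.0, 0.008, 0.001, 0.0]
contact_force: [-0.0, -0.3, 1.3]
opening: 0.723
grip_force: 0.0
```

Request:
carry_out(xyz=[[0,0,0],[0,0,0],[0,0,0],[0,0,0],[0,0,0]], rotation=[[0,0,0],[0,0,0],[0,0,0],[0,0,0],[0,0,0]], gripper=-1, newtons=40)

```text
t: 27.62
tool_pos: [430.7, -332.4, 6.8]
orientation: [1.0, 0.007, 0.001, 0.001]
contact_force: [-0.3, 0.3, 5.9]
opening: 0.334
grip_force: 40.1
```

Request:
carry_out(xyz=[[0,0,0],[0,0,0],[0,0,0]], rotation=[[0,0,0],[0,0,0],[0,0,0]])

```text
t: 28.0
tool_pos: [430.7, -332.4, 6.8]
orientation: [1.0, 0.007, 0.001, 0.001]
contact_force: [-1.3, -0.6, 6.0]
opening: 0.332
grip_force: 40.1
```

Request:
carry_out(xyz=[[0,0,5],[0,0,20],[0,0,45],[0,0,35],[2,46,0]], rotation=[[0,0,0],[0,0,0],[0,0,0],[0,0,0],[0,0,0]])

```text
t: 28.62
tool_pos: [433.2, -291.3, 113.8]
orientation: [1.0, 0.003, 0.003, 0.004]
contact_force: [0.1, 0.5, -0.7]
opening: 0.339
grip_force: 40.1
```

Request:
carry_out(xyz=[[2,46,0],[2,46,0],[2,46,0],[2,46,0],[2,46,0]], rotation=[[0,0,-1.5],[0,0,-1.5],[0,0,-1.5],[0,0,-1.5],[0,0,-1.5]])

```text
t: 29.25
tool_pos: [441.3, -54.4, 110.4]
orientation: [0.998, -0.059, -0.0, 0.0]
contact_force: [0.8, 0.5, -1.2]
opening: 0.333
grip_force: 40.1
```

Request:
carry_out(xyz=[[2,46,0],[2,46,0],[2,46,0],[2,46,0],[2,46,0]], rotation=[[0,0,-1.5],[0,0,-1.5],[0,0,-1.5],[0,0,-1.5],[0,0,0]])

```text
t: 29.88
tool_pos: [451.4, 175.2, 110.4]
orientation: [0.994, -0.11, -0.0, 0.0]
contact_force: [0.8, -0.7, -1.0]
opening: 0.338
grip_force: 40.1
```

Request:
carry_out(xyz=[[2,46,0],[3,46,0],[2,46,0],[0,0,0],[0,0,0]], rotation=[[0,0,0],[0,0,0],[0,0,0],[0,0,0],[0,0,0]])

```text
t: 30.5
tool_pos: [458.6, 311.1, 109.9]
orientation: [0.994, -0.11, -0.0, 0.001]
contact_force: [0.1, 0.1, -2.3]
opening: 0.33
grip_force: 40.2
```

```bash
python3 - <<'E'
from plant import r
import cv2,numpy as np
a=r.snapshot("side")["pixels"];b=r.snapshot("top")["pixels"][85:225,95:265]
f=lambda i:cv2.resize(i,(512,384),interpolation=cv2.INTER_CUBIC)
cv2.imwrite("pics/g8.png",cv2.resize(np.hstack([f(a[70:200,180:350]),f(b)]),(800,300)))
s=r.state();print(s["tool_pos"],s["contact_force"],s["orientation"].round(4),s["opening"],s["q"].round(2))
E
```

```text
[459.23291889 309.98363275 110.10559668] [ 0.05230456  0.25752766 -0.99432129] [ 9.938e-01 -1.114e-01 -1.000e-04  1.100e-03] 0.33728732429191466 [-0.24  0.47 -0.53  1.66  0.26  1.09 -2.64]
```

View pics/g8.png

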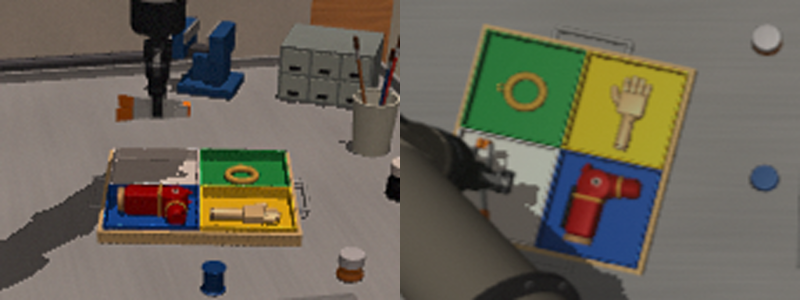

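The clamp is held level over the white tray, at side crop (155,107). I'll lower it.

Request:
carry_out(xyz=[[0,1,-45],[0,1,-30],[0,0,-14],[0,0,-6],[0,0,-3]], rotation=[[0,0,0],[0,0,0],[0,0,0],[0,0,0],[0,0,0]])

```text
t: 31.22
tool_pos: [459.7, 314.4, 13.4]
orientation: [0.994, -0.111, 0.001, -0.001]
contact_force: [0.2, -0.8, -0.8]
opening: 0.335
grip_force: 40.2
```

Request:
carry_out(xyz=[[0,0,-0.7],[0,0,-0.6],[0,0,-0.5],[0,0,0]], rotation=[[0,0,0],[0,0,0],[0,0,0],[0,0,0]])

```text
t: 31.72
tool_pos: [459.0, 314.3, 11.0]
orientation: [0.994, -0.11, 0.0, -0.0]
contact_force: [-0.4, -0.7, -1.3]
opening: 0.34
grip_force: 40.2
```

Request:
carry_out(xyz=[[0,0,-0.6],[0,0,-0.5],[0,0,0]], rotation=[[0,0,0],[0,0,0],[0,0,0]])

```text
t: 32.1
tool_pos: [458.8, 314.3, 9.8]
orientation: [0.994, -0.11, -0.0, 0.0]
contact_force: [0.0, 0.1, 0.9]
opening: 0.335
grip_force: 40.5
```

Request:
carry_out(xyz=[[0,0,-0.4],[0,0,-0.3],[0,0,0]], rotation=[[0,0,0],[0,0,0],[0,0,0]])

```text
t: 32.48
tool_pos: [458.9, 314.2, 9.8]
orientation: [0.994, -0.11, 0.0, 0.0]
contact_force: [-1.8, -2.8, 5.8]
opening: 0.336
grip_force: 41.2
```

Contact with the floor. I'll release and back off.

Request:
carry_out(xyz=[[0,0,0.3],[0,0,0],[0,0,0],[0,0,0]], rotation=[[0,0,0],[0,0,0],[0,0,0],[0,0,0]], gripper=-0.05)

```text
t: 32.98
tool_pos: [458.8, 314.2, 9.1]
orientation: [0.994, -0.11, -0.0, 0.0]
contact_force: [0.3, 0.5, -0.2]
opening: 0.475
grip_force: 0.0
```

Request:
carry_out(xyz=[[0,0,10],[0,0,25],[0,0,40],[0,0,40],[0,-40,10]], rotation=[[0,0,0],[0,0,0],[0,0,0],[0,0,0],[0,0,0]])

```text
t: 33.6
tool_pos: [459.7, 279.6, 138.8]
orientation: [0.994, -0.107, 0.003, -0.004]
contact_force: [0.3, -1.7, -0.9]
opening: 0.473
grip_force: 0.0
```

Request:
carry_out(xyz=[[0,-50,0],[0,-50,0],[0,-50,0],[0,-50,0],[0,-50,0]], rotation=[[0,0,0],[0,0,0],[0,0,0],[0,0,0],[0,0,0]])

```text
t: 34.22
tool_pos: [459.1, 22.8, 135.2]
orientation: [0.994, -0.11, 0.001, -0.0]
contact_force: [1.0, -0.3, -0.8]
opening: 0.472
grip_force: 0.0
```

Request:
carry_out(xyz=[[0,-50,0],[0,-50,0],[0,0,0],[0,0,0]], rotation=[[0,0,0],[0,0,0],[0,0,0],[0,0,0]])

```text
t: 34.72
tool_pos: [459.1, -74.9, 134.8]
orientation: [0.994, -0.11, 0.0, -0.0]
contact_force: [-0.8, 0.1, 0.3]
opening: 0.469
grip_force: 0.0
```

```bash
python3 - <<'E'
from plant import r
import cv2,numpy as np
a=r.snapshot("side")["pixels"];b=r.snapshot("top")["pixels"][85:225,95:265]
f=lambda i:cv2.resize(i,(512,384),interpolation=cv2.INTER_CUBIC)
cv2.imwrite("pics/g9.png",cv2.resize(np.hstack([f(a[100:200,190:340]),f(b)]),(800,300)))
s=r.state();print(s["t"],s["tool_pos"],s["contact_force"])
E
```

```text
34.825 [459.10821769 -73.83024477 134.65806088] [-0.20770244  0.99539796 -0.50788038]
```

View pics/g9.png

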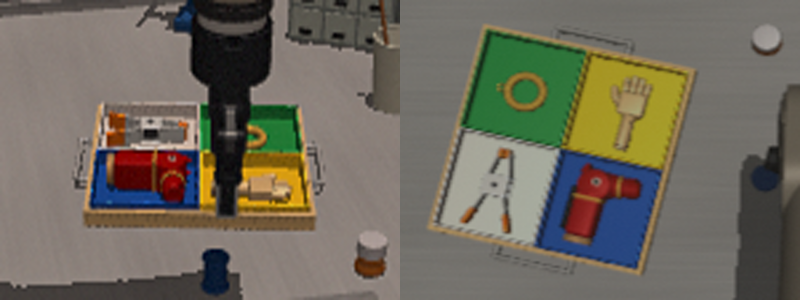

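All four items lie in their trays: clamp at crop (490,188) in white, head (597,200) in blue, hand (630,110) in yellow and ring (523,92) in green. The arm touches nothing, so I'm handing in.

```bash
python3 -c "
from plant import r
print(r.finish_job())"
```

```text
the job is handed in; nothing more can be done
None
```

I lowered the red head into the blue tray, the birch hand into yellow, the brass ring into green and the spring clamp into white, left the black head and walnut hand untouched, and handed in the job at about 35 s.

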